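# Park the self-closing cutter door on its stop pin

## Robot

A 7-joint arm with a two-finger parallel gripper is mounted at the origin on the work surface. World frame = base frame: x ahead of the robot, y to its left, z up, the work surface at z = 0. Lengths are in m, angles in rad, forces in N, time in s.
With the tool pointing down it reaches from about 0.425 to 0.875 m from the base axis. Payload 4.7 kg.
Tool frame: the origin (TCP) lies at the very end of the fingers, on their centre line; the grasp point (between the pads) lies 19 mm behind it; z points along the fingers, y is the line along which they close (so a half turn about z gives the same grasp; the last joint's range is limited). The gripper opens to 87 mm and grips with 3 to 60 N. Pads are 19 mm wide; open, the fingers measure 117 mm over their backs; the gripper's body (75 mm by 190 mm) begins 51 mm behind the grasp point.
Start: joints at [1.287, 0.321, -0.07, 1.45, 0.023, 1.371, -0.057], TCP at [0.191, -0.621, 0.223] pointing down, gripper open.
Joint ranges: [-2.86, 2.86], [-0.3, 2.09], [-1.38, 1.24], [0.06, 2.45], [-1.56, 4.7], [0.09, 2.05], [-2.69, 2.69]. Speed limits (rad/s): [2.57, 2.57, 3.14, 3.14, 3.14, 3.14, 3.14].

## Interface

Orientations are given as a rotation vector (axis times angle).
In Python, from bench import ctrl, imaging, ticket gives the robot as it stands.
- The arm moves only by the tool jog_arm, never from a script. Its argument "rows" is text: rows parted by semicolons, each of 7 numbers parted by spaces: the shift along the tool's x, y, z in cm, then the turn, a rotation vector about the tool's x, y, z in rad, then the closure, from -1 (fully open) to 1 (shut), so that 0 is half open. A call has 1 to 5 rows; each row shifts and turns the commanded pose from where the row before left it, along the tool's axes as they then stand; what a row does not reach is not made up. A row lasts 1/8 s, in which the tool goes at most 62.5 mm and 10.7 degrees, less where a joint would pass 70% of its speed; a pose out of reach is approached as far as the arm can. A call with a gripper value outside its range is refused whole. The fingers move at their own pace and stop on an object; "force" is the grip in N (left out, the last holds). Time passes only in rows, so rows that do not move let the fingers close. It gives the time, the measured TCP pose, the force, the opening and the grip force at its end, in the units of the state.
- ctrl.get_state(): the state, without advancing time (a new reading comes with each control period).
- imaging.get_image(name): name is "scene" or "top" or "wrist"; returns a dict with "img" (384x512x3 uint8, blue, green, red), "vertical_fov" (degrees; the focal length in pixels is half the picture's height over the tangent of half this angle, whatever the lens; pixels are square), "cx", "cy" (the principal point, pixels), "origin" and "orientation" of the camera in the world. Camera axes: x right, y down, z forward; pixel columns grow to the right and rows downward; lengths in m; the calibration is good to about 2 mm. A picture is of the moment at which its call begins. There is no depth.
- ticket.close_job(): hands the job in; it is judged then, once.
The state is a dict: "time": time; "joint_positions": joint angles; "qd": joint speeds; "joint_torque": joint torques, N m; "position": TCP position; "tool_rot": TCP orientation; "ft_force": force on the tool from outside, world axes, zero at the start; "torque": the same for the moment, N m; "grip_width": opening from 0.0 (shut) to 1.0 (fully open); "grip_force": force on a finger pad.
Only numpy, scipy, OpenCV 4.12 (cv2) and the standard library are available. Lean on these libraries where they do the work, as an engineer would, in place of code of your own. Each camera call takes 0.05 s, during which the arm holds its last target. There are 200 camera calls.

## Task

The frosted sliding door of the cutter unit pulls itself shut; park it half open so the cutters can be reached. With closed fingers push its bar pull gently to the left (as you face the unit) until the door's red wedge has gone under and past the stop pin and the pin has dropped behind it, stopping short of the end of the rail, then let the door spring back to rest against the pin and take the hand away. Do not pinch the pull or touch the pin, and leave the cutters and other tools where they are.

Things in the scene. Friction and masses are not known exactly. Their poses are not given: they have to be found in the camera images.
- unit: White laminate and birch cutter unit, fixed: 600 mm wide (y), 200 deep (x), 250 high. Origin: centre of its underside. Its front looks along its -x, towards the robot; +y is to the left as one faces it; z up. A flat rail with a rubber buffer at each end runs along y at the front's top edge (front at x = -112 mm; rail top z = 258, buffers 276). Shut, the door covers the right bay.
- door (a joint): Travel of the frosted acrylic door (295 mm wide, about 0.6 kg) along the unit's +y, in m: 0 shut, 0.27 at the end of the rail; keep it below 0.26. A spring pulls it shut with 4 N when shut, 6 N when fully open, through a damper (22 N per m/s), so it glides back at about 0.2 m/s; passing the pin adds 1 to 4 N. It does not stay where it is left unless the pin holds it.
- pull (a point): Upper end of the door's pull, an upright dark round bar 12 mm thick, 142 mm tall, its axis 50 mm in front of the door's front face, near the door's right edge (unit y = -265 mm when shut). Point on its axis, 6 mm below the very top; two 10 mm posts join it to the door 30 and 110 mm lower. Moves with the door; axes as the unit's. Free space to its right. Meet it slowly (under 0.15 m/s): no knock or squeeze over 35 N.
- heel (a point): Middle of the upright right-hand (-y) face of the red wedge that the door carries on a plate over the rail, on top of the unit near the door's left edge. Moves with the door; axes as the unit's. The wedge is 36 mm long, 9 mm high; its 30 mm ramp slopes down to +y.
- pin (a point): Axis of the 8 mm stop pin at its lower end, under a bracket screwed to the unit's top board (its place along the rail differs); fixed in a run; axes as the unit's. As the door goes left the ramp lifts the pin, which drops again once the heel is over 4 mm to the +y side of this point; the returning door then rests with the heel about 4 mm to the +y side of it.
- stop_pin (a joint): Lift of the sprung stop pin with its black knob, in m: 0 fully down, about 0.007 while the wedge is under it. Not to be touched.
- cutter_large_mid (a point): Stainless open square cutter, 70 mm square, 40 mm high, standing on the unit's top board behind the rail (it may stand at any of three places along the board). Point: its centre, half-way up. A bystander.
- cutter_medium_mid (a point): Stainless open square cutter, 56 mm square, 40 mm high, standing on the unit's top board behind the rail (it may stand at any of three places along the board). Point: its centre, half-way up. A bystander.
- cutter_small_mid (a point): Stainless open square cutter, 42 mm square, 40 mm high, standing on the unit's top board behind the rail (it may stand at any of three places along the board). Point: its centre, half-way up. A bystander.
- jar_mid (a point): Clear glass jar with steel lid, 90 mm diameter, 138 mm high, standing on the shelf inside the unit's left bay. Point: its centre, half-way up. A bystander.
- plunger_mid (a point): Pale green plastic plunger cutter, 54 mm diameter, 72 mm high, standing on the table in front of the unit. Point: its centre, half-way up. A bystander.
- spatula_mid (a point): Steel offset spatula with black handle, 300 mm long, 32 mm wide, 29 mm high, lying on the table in front of the unit. Point: near its middle. A bystander.
- scraper_mid (a point): Steel bench scraper with a wooden grip, 90 by 120 mm, 16 mm high, lying on the table in front of the unit. Point: its middle. A bystander.

How it is judged:
On the way:
1. the door has been pushed left until the wedge's upright face is clear past the stop pin and the pin has dropped (y of heel in the frame of pin above 0.0065 m and value of joint stop_pin below 0.002 m), for 0.05 s.
At the end, for the whole second after the job is handed in: The door rests, let go, with the wedge's upright face against the left side of the stop pin (1 to 6 mm left of the pin's axis), the pin fully down (within 2 mm), the door still (under 10 mm/s) (y of heel in the frame of pin between 0.001 and 0.006 m and value of joint stop_pin below 0.002 m and velocity of joint door between -0.01 and 0.01 m/s); the robot touches nothing.
It fails at once if the door is run to the end of the rail (beyond 262 mm of its 270 mm travel) (value of joint door above 0.262 m).
It fails at once if the door is pinched, struck or forced: more than 35 N between the fingers and the door (contact force between the fingers and door above 35 N).
It fails at once if the robot touches the stop pin or its knob (contact force between any of the fingers, the arm and stop_pin above 0.3 N).
It fails at once if a cutter, the jar, the plunger cutter, the spatula or the scraper is lifted or shifted by more than 15 mm (distance of any of cutter_large_mid, cutter_medium_mid, cutter_small_mid, jar_mid, plunger_mid, spatula_mid, scraper_mid from where it was at the start of the episode above 0.015 m).
It also fails if it takes over 35 s, if anything falls off the work surface, if the arm or the gripper's body presses on something with over 40 N, if the wrist force passes 120 N, or if a joint passes its speed limit or range.

## Working session

There is one attempt and no reset: what is moved stays moved. The work goes in short steps, Python scripts to look and compute and a tool call to move; the robot and the scene stay as the last step left them, time stands still between calls to the robot, and variables do not carry over. Pictures are saved under pics/ and viewed, at most 10 in all, crops included, and the job is handed in when it is done.

Besides the shell and the picture viewer there is one more tool, called after "Call:" as name(argument=value, ...), one argument or row to a line, values as JSON. jog_arm: Moves the arm, as the interface text tells. Its arguments: {"type":"object","properties":{"rows":{"type":"string"},"force":{"type":"number"}},"required":["rows"]}

```bash
mkdir -p pics; cat > h.py <<'E'
import numpy as np, cv2
from bench import ctrl, imaging, ticket
from scipy.spatial.transform import Rotation as R
def rot(o):
    o=np.array(o,float)
    if o.shape==(3,3): return o
    return (R.from_rotvec(o) if o.size==3 else R.from_quat(o)).as_matrix()
def cam(n):
    d=imaging.get_image(n); f=d["img"].shape[0]/2/np.tan(np.radians(d["vertical_fov"])/2)
    return dict(im=d["img"],f=f,cx=d["cx"],cy=d["cy"],o=np.array(d["origin"]),R=rot(d["orientation"]))
def ray(c,u,v):
    d=c["R"]@np.array([(u-c["cx"])/c["f"],(v-c["cy"])/c["f"],1]); return c["o"],d/np.linalg.norm(d)
def onz(c,u,v,z):
    o,d=ray(c,u,v); return o+d*(z-o[2])/d[2]
def tri(r1,r2):
    A=0;b=0
    for o,d in(r1,r2):
        P=np.eye(3)-np.outer(d,d);A=A+P;b=b+P@o
    return np.linalg.solve(A,b)
def proj(c,p):
    q=c["R"].T@(np.array(p)-c["o"]); return c["f"]*q[:2]/q[2]+[c["cx"],c["cy"]]
E
python3 - <<'E'
from h import *
for n in("scene","top"):
    c=cam(n); print(n,c["f"],c["cx"],c["cy"],c["o"],c["R"].round(3).tolist()); cv2.imwrite(f"pics/{n}0.png",cv2.resize(c["im"],(768,576),interpolation=cv2.INTER_CUBIC))
print(ctrl.get_state())
E
```

```text
scene 399.1093818120041 253.9724337675735 190.45750623847877 [0.98595765 0.32881972 0.9541341 ] [[-0.594, 0.678, -0.434], [0.805, 0.499, -0.322], [-0.001, -0.54, -0.842]]
top 393.7428845575852 253.00973543956223 187.52911848332528 [0.48952195 0.05598924 1.28298644] [[-0.01, -0.996, 0.087], [-1.0, 0.01, 0.003], [-0.004, -0.087, -0.996]]
{'time': 0.1, 'joint_positions': array([ 1.28712017,  0.32174759, -0.07005894,  1.45153829,  0.02261317,
        1.37080817, -0.05690186]), 'qd': array([ 0.00033469, -0.00188701, -0.00095695, -0.00317305, -0.00117649,
        0.00051577, -0.00023537]), 'joint_torque': array([-3.19276214e-04, -4.92571843e+01, -4.06038919e-01, -3.13399351e+01,
       -6.42565079e-02,  3.95453547e-02,  8.14805230e-05]), 'position': array([ 0.19049607, -0.6209446 ,  0.22157891]), 'tool_rot': array([-3.10517806e+00, -4.65776867e-01,  5.75717944e-04]), 'ft_force': array([-0.52354394,  0.76344606, -0.11830231]), 'torque': array([-0.02387609, -0.01764576, -0.0198438 ]), 'grip_force': 0.0, 'grip_width': 1.002713910913666}
```

View pics/scene0.png

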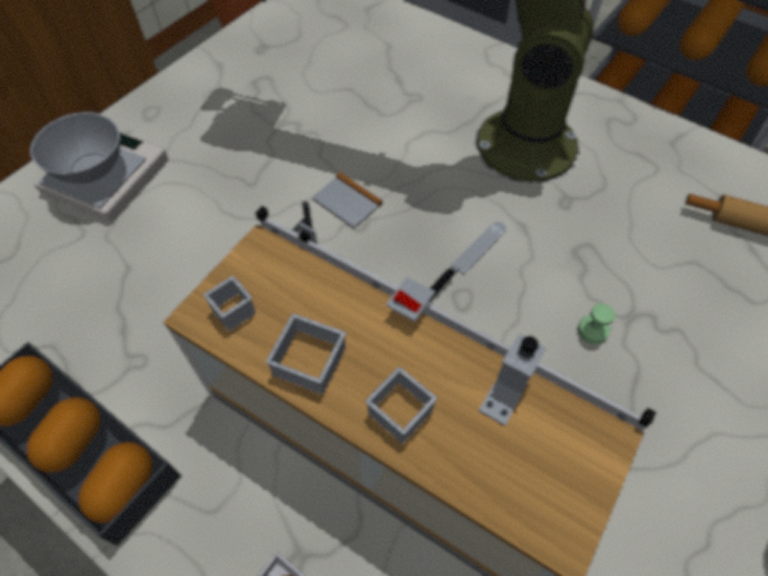

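View pics/top0.png

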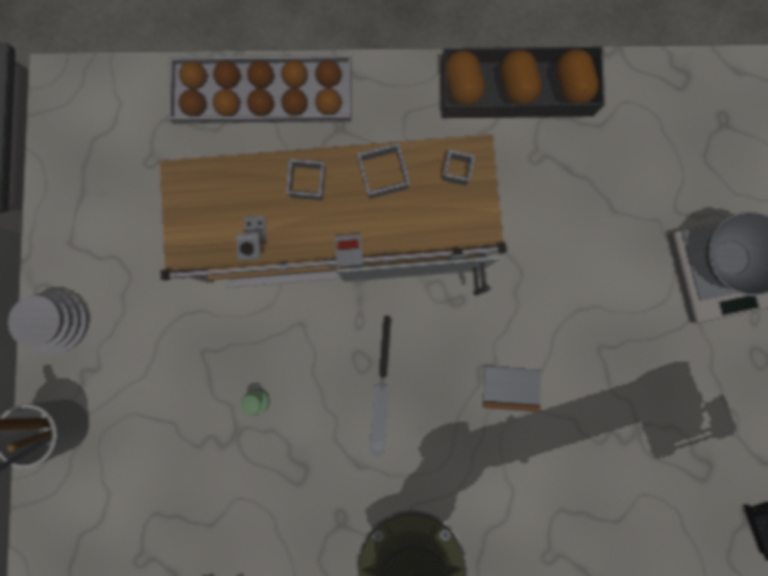

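View crops.

The scene view shows the unit with the wedge at (408,300), pin knob (528,347), buffers (262,214)/(647,417) and pull near (305,210). In the top view the buffers are at (165,273)/(502,248), the pull near (480,280), the wedge (348,245) and the knob (247,247). Next I'll crop for detail.

```bash
python3 - <<'E'
from h import *
s=cam("scene");t=cam("top")
def crop(c,x,y,w,h,k): return cv2.resize(c["im"][y:y+h,x:x+w],None,fx=k,fy=k,interpolation=cv2.INTER_CUBIC)
a=crop(s,165,130,50,40,8);b=crop(t,295,155,50,50,8)
a=np.vstack([a,np.zeros((80,400,3),np.uint8)])
cv2.imwrite("pics/c1.png",np.clip(np.hstack([a,b])*1.5,0,255).astype(np.uint8))
# buffers: pixels (full res), z=.276 top
for n,c,L,Rr in(("top",t,(165/1.5,273/1.5),(502/1.5,248/1.5)),("scene",s,(647/1.5,413/1.5),(262/1.5,212/1.5))):
    l=onz(c,*L,.273);r=onz(c,*Rr,.273);d=l-r;print(n,l,r,np.linalg.norm(d),np.degrees(np.arctan2(-d[0],d[1])))
for n,c in(("scene",s),("top",t)):
    h=cv2.cvtColor(c["im"],cv2.COLOR_BGR2HSV);m=((h[...,0]<8)|(h[...,0]>172))&(h[...,1]>170)&(h[...,2]>60)
    k,lab,st,ce=cv2.connectedComponentsWithStats(m.astype(np.uint8))
    for i in range(1,k):
        if st[i,4]>15: print(n,st[i],ce[i],onz(c,*ce[i],.265))
E
```

```text
top [0.59565254 0.42833181 0.273     ] [ 0.63302031 -0.15240681  0.273     ] 0.5819395977844214 3.6816357571929874
scene [0.59179477 0.42995987 0.273     ] [ 0.63487917 -0.1484611   0.273     ] 0.5800233472537741 4.259880266682642
scene [264 195  16  12  94] [271.08510638 200.5106383 ] [0.6294921  0.10759656 0.265     ]
top [227 161  10   4  20] [231.85 162.65] [0.64400993 0.1138739  0.265     ]
```

View pics/c1.png

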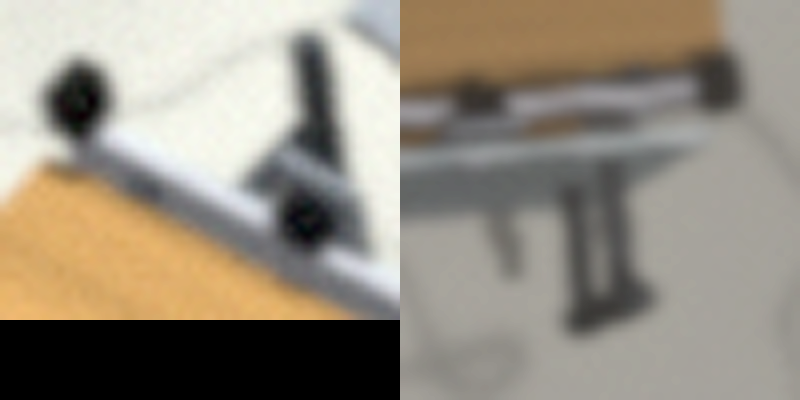

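The crops show the bar top at scene pixel (203.5,135) and top-view pixel (325,191.5); its lower end is near top-view (317.5,195.5). I'll triangulate the pull and the knob.

```bash
python3 - <<'E'
from h import *
s=cam("scene");t=cam("top")
p=tri(ray(s,203.5,135.5),ray(t,325,191.5));print("pull",p,proj(s,p),proj(t,p))
l=np.array([.594,.429]);r=np.array([.634,-.1505]);ey=(l-r)/np.linalg.norm(l-r);ex=np.array([ey[1],-ey[0]])
mid=(l+r)/2; O=mid+0.112*ex
print("yaw",np.arctan2(-ey[0],ey[1]),"O",O)
U=lambda q:((np.array(q)[:2]-O)@ex,(np.array(q)[:2]-O)@ey)
print("pull U",U(p))
for xx in(-.165,-.175): 
  q=O+ex*xx+ey*-.265
  for z in (p[2],p[2]-.136): print(q,z,proj(s,[*q,z]),proj(t,[*q,z]))
k=tri(ray(s,528/1.5,346/1.5),ray(t,247/1.5,247/1.5));print("knob",k,U(k))
w=tri(ray(s,271.1,200.5),ray(t,231.85,162.65));print("wedge",w,U(w))
h=(w[:2]-O)@ey-.018-((k[:2]-O)@ey);print("heel-pin",h)
E
```

```text
pull [ 0.56678519 -0.12984382  0.24175835] [202.74880943 135.39206176] [324.45491591 191.88350265]
yaw 0.06891571171073527 O [0.72573414 0.14696245]
pull U (np.float64(-0.17763284705679872), np.float64(-0.2652037954095161))
[ 0.57937402 -0.1287706 ] 0.24175835052486788 [199.56773217 138.96471247] [323.9287803  187.15558803]
[ 0.57937402 -0.1287706 ] 0.10575835052486787 [205.63426881 172.90217019] [315.97160393 191.13802804]
[ 0.56939776 -0.12945921] 0.24175835052486788 [202.14504028 136.16153615] [324.2845268  190.90211671]
[ 0.56939776 -0.12945921] 0.10575835052486787 [207.90202972 170.25864987] [316.28061166 194.45699725]
knob [0.63032675 0.27602689 0.32971225] (np.float64(-0.0862933893074939), np.float64(0.13532793746520866))
wedge [0.64047502 0.11344591 0.28551814] (np.float64(-0.08736472800250693), np.float64(-0.02756593757352503))
heel-pin -0.1808938750387337
```

Call:
jog_arm(
  rows="0 0 0 0 0 0.1145 1; 0 0 0 0 0 0.1145 1; 3 -3 0 0 0 0 1; 3.5 -3.5 0 0 0 0 1; 3.5 -3.5 0 0 0 0 1",
  force=10,
)

```text
time: 0.92
position: [0.2844, -0.5136, 0.2225]
tool_rot: [3.14, 0.107, 0.0]
ft_force: [0.5, 0.3, 0.2]
grip_width: 0.515
grip_force: 0.0
```

Call:
jog_arm(
  rows="3.5 -3.5 0 0 0 0 1; 3.5 -3.5 0 0 0 0 1; 3.5 -3 0 0 0 0 1; 3.5 -3 0 0 0 0 1; 3.5 -3 0 0 0 0 1",
)

```text
time: 1.55
position: [0.4481, -0.342, 0.2227]
tool_rot: [3.139, 0.108, 0.0]
ft_force: [1.3, -0.1, -0.1]
grip_width: 0.017
grip_force: 0.0
```

```bash
cat >> h.py <<'E'
l_=np.array([.594,.429]);r_=np.array([.634,-.1505]);ey=(l_-r_)/np.linalg.norm(l_-r_);ex=np.array([ey[1],-ey[0]]);O=(l_+r_)/2+.112*ex
U=lambda q:np.array([(np.array(q)[:2]-O)@ex,(np.array(q)[:2]-O)@ey])
def st():
    s=ctrl.get_state();M=rot(s["tool_rot"]);print(s["time"],s["position"].round(4),"U",U(s["position"]).round(4),"xang",np.arctan2(M[1,0],M[0,0]).round(4),"z",M[:,2].round(3),"F",s["ft_force"].round(2),s["grip_width"])
    d=np.r_[np.array([-.18,-.345]),.2];print("to start, tool cm:",(100*M.T@(np.r_[O+ex*d[0]+ey*d[1],.2]-s["position"])).round(2))
E
python3 -c "
from h import *
st()"
```

```text
1.55 [ 0.4481 -0.342   0.2227] U [-0.3106 -0.4687] xang 0.0688 z [ 0.    -0.001 -1.   ] F [ 1.3  -0.06 -0.12] 0.01736664198935208
to start, tool cm: [ 13.06 -12.37   2.27]
```

Call:
jog_arm(
  rows="3 -3 0 0 0 0 1; 3 -3 0 0 0 0 1; 3 -2 1 0 0 0 1; 2 -2 1.2 0 0 0 1; 0 0 0 0 0 0 1",
)

```text
time: 2.17
position: [0.5509, -0.2325, 0.1994]
tool_rot: [-3.137, -0.116, 0.002]
ft_force: [-0.8, 0.8, 0.2]
grip_width: 0.008
grip_force: 0.0
```

```bash
python3 -c "
from h import *
st()
s=cam('scene');t=cam('top')
def crop(c,x,y,w,h,k): return cv2.resize(c['im'][y:y+h,x:x+w],None,fx=k,fy=k,interpolation=cv2.INTER_CUBIC)
a=crop(s,140,80,100,100,4);b=crop(t,280,130,100,100,4)
cv2.imwrite('pics/c2.png',np.clip(np.hstack([a,b])*1.4,0,255).astype(np.uint8))"
```

```text
2.175 [ 0.5509 -0.2325  0.1994] U [-0.2006 -0.3665] xang 0.0738 z [-0.001  0.002 -1.   ] F [-0.83  0.76  0.19] 0.008002982830233315
to start, tool cm: [ 2.07 -2.14 -0.06]
```

View pics/c2.png

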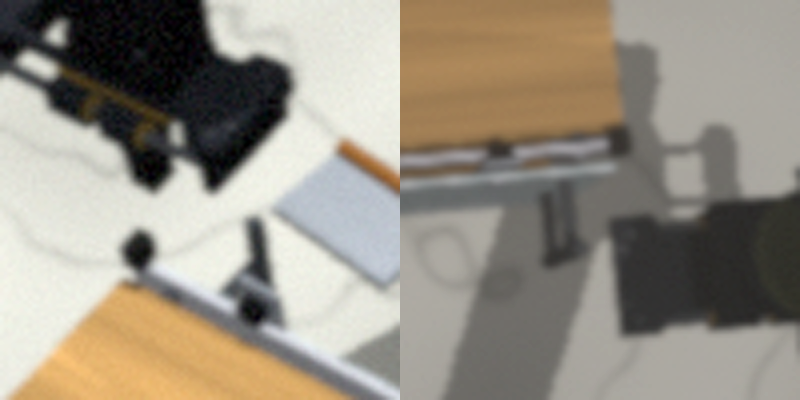

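The pull sits at top-crop (560,255), with the gripper to its right at (612–700,270), so the way is free. The scene crop shows the bar clear of the gripper.

Call:
jog_arm(
  rows="1 -0.5 0 0 0 0.005 1; 1 -1 0 0 0 0 1; 0 -1 0 0 0 0 1; 0 0 0 0 0 0 1",
)

```text
time: 2.78
position: [0.5685, -0.2079, 0.2007]
tool_rot: [-3.14, -0.104, 0.0]
ft_force: [0.5, -0.4, -0.3]
grip_width: 0.008
grip_force: 0.0
```

```bash
python3 -c "
from h import *
st()
s=cam('scene');p=ctrl.get_state()['position'];print(proj(s,p),proj(s,p+[0,0,.07]))
a=cv2.resize(s['im'][80:180,140:240],None,fx=5,fy=5,interpolation=cv2.INTER_CUBIC)
cv2.imwrite('pics/c3.png',np.clip(a*1.4,0,255).astype(np.uint8))"
```

```text
2.775 [ 0.5685 -0.2079  0.2007] U [-0.1813 -0.3432] xang 0.0661 z [-0.  0. -1.] F [ 0.45 -0.37 -0.33] 0.00838574771781268
to start, tool cm: [0.13 0.18 0.07]
[179.79290872 132.15227742] [175.05355021 112.21940945]
```

View pics/c3.png

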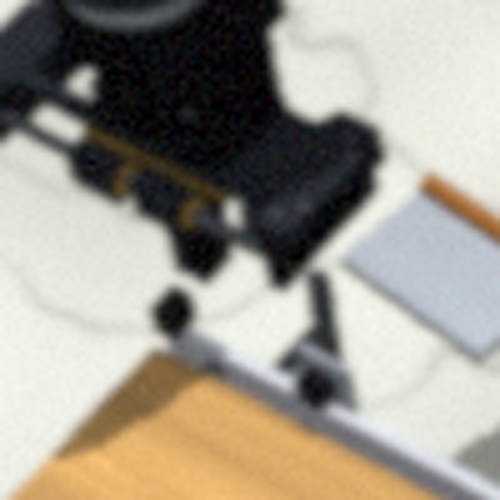

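The fingertips at crop (200,265) match the predicted TCP, right of the bar top at (318,280). I'll approach slowly.

Call:
jog_arm(
  rows="0 -1 0 0 0 0 1; 0 -1 0 0 0 0 1; 0 -1 0 0 0 0 1; 0 -1 0 0 0 0 1; 0 -0.5 0 0 0 0 1",
)

```text
time: 3.45
position: [0.5656, -0.1635, 0.2007]
tool_rot: [3.14, 0.102, 0.0]
ft_force: [0.2, -1.0, -0.5]
grip_width: 0.006
grip_force: 0.0
```

Call:
jog_arm(
  rows="0 -0.4 0 0 0 0 1; 0 -0.4 0 0 0 0 1; 0 -0.4 0 0 0 0 1; 0 -0.4 0 0 0 0 1; 0 -0.4 0 0 0 0 1",
)

```text
time: 4.08
position: [0.5643, -0.147, 0.2006]
tool_rot: [3.137, 0.097, 0.001]
ft_force: [1.1, -6.1, -0.9]
grip_width: 0.007
grip_force: 2.5
```

Call:
jog_arm(
  rows="0 -0.4 0 0 0 0 1; 0 -0.4 0 0 0 0 1; 0 -0.4 0 0 0 0 1; 0 -0.4 0 0 0 0 1; 0 -0.4 0 0 0 0 1",
)

```text
time: 4.7
position: [0.5629, -0.1274, 0.2005]
tool_rot: [3.137, 0.096, 0.0]
ft_force: [0.2, -5.7, -0.1]
grip_width: 0.009
grip_force: 2.6
```

```bash
python3 -c "
from h import *
st()
c=cam('scene')
h=cv2.cvtColor(c['im'],cv2.COLOR_BGR2HSV);m=((h[...,0]<8)|(h[...,0]>172))&(h[...,1]>170)&(h[...,2]>60)
k,lab,s,ce=cv2.connectedComponentsWithStats(m.astype(np.uint8))
for i in range(1,k):
  if s[i,4]>15: print(s[i],ce[i],U(onz(c,*ce[i],.268)))
"
```

```text
4.7 [ 0.5629 -0.1274  0.2005] U [-0.1814 -0.2625] xang 0.0613 z [ 0.    -0.003 -1.   ] F [ 0.25 -5.72 -0.07] 0.008543551169209348
to start, tool cm: [0.2  8.25 0.08]
[273 200  16  13  95] [280.77894737 205.77894737] [-0.0969623  -0.00912745]
```

Call:
jog_arm(
  rows="0 -0.6 0 0 0 0 1; 0 -0.8 0 0 0 0 1; 0 -0.8 0 0 0 0 1; 0 -0.8 0 0 0 0 1; 0 -0.8 0 0 0 0 1",
)

```text
time: 5.38
position: [0.5603, -0.0896, 0.2005]
tool_rot: [3.137, 0.096, -0.0]
ft_force: [-0.7, -6.4, -0.8]
grip_width: 0.007
grip_force: 3.1
```

Call:
jog_arm(
  rows="0 -0.8 0 0 0 0 1; 0 -0.8 0 0 0 0 1; 0 -0.8 0 0 0 0 1; 0 -0.8 0 0 0 0 1; 0 -0.8 0 0 0 0 1",
)

```text
time: 6.0
position: [0.5575, -0.0499, 0.2005]
tool_rot: [3.136, 0.096, -0.002]
ft_force: [-1.1, -6.8, 0.4]
grip_width: 0.004
grip_force: 3.4
```

Call:
jog_arm(
  rows="0 -0.8 0 0 0 0 1; 0 -0.8 0 0 0 0 1; 0 -0.8 0 0 0 0 1; 0 -0.8 0 0 0 0 1; 0 -0.8 0 0 0 0 1",
)

```text
time: 6.62
position: [0.5547, -0.0102, 0.2005]
tool_rot: [3.136, 0.095, -0.003]
ft_force: [-2.1, -7.3, 2.0]
grip_width: 0.006
grip_force: 3.6
```

Call:
jog_arm(
  rows="0 -0.8 0 0 0 0 1; 0 -0.8 0 0 0 0 1; 0 -0.6 0 0 0 0 1; 0 -0.5 0 0 0 0 1; 0 0 0 0 0 0 1",
)

```text
time: 7.25
position: [0.5528, 0.0169, 0.2004]
tool_rot: [3.136, 0.096, -0.004]
ft_force: [-1.8, -6.7, 1.4]
grip_width: 0.006
grip_force: 3.5
```

```bash
cat > look.py <<'E'
from h import *
import sys
st()
c=cam('scene')
h=cv2.cvtColor(c['im'],cv2.COLOR_BGR2HSV);m=((h[...,0]<8)|(h[...,0]>172))&(h[...,1]>150)&(h[...,2]>50)
k,lab,s,ce=cv2.connectedComponentsWithStats(m.astype(np.uint8))
for i in range(1,k):
  if s[i,4]>15: print(s[i],ce[i],U(onz(c,*ce[i],.268)))
cv2.imwrite(sys.argv[1],np.clip(cv2.resize(c['im'][170:290,230:390],None,fx=5,fy=5,interpolation=cv2.INTER_CUBIC)*1.3,0,255).astype(np.uint8))
E
python3 look.py pics/l1.png
```

```text
7.25 [0.5528 0.0169 0.2004] U [-0.1815 -0.1178] xang 0.0614 z [-0.002 -0.004 -1.   ] F [-1.78 -6.7   1.43] 0.005794806350781868
to start, tool cm: [ 0.32 22.72  0.13]
```

View pics/l1.png

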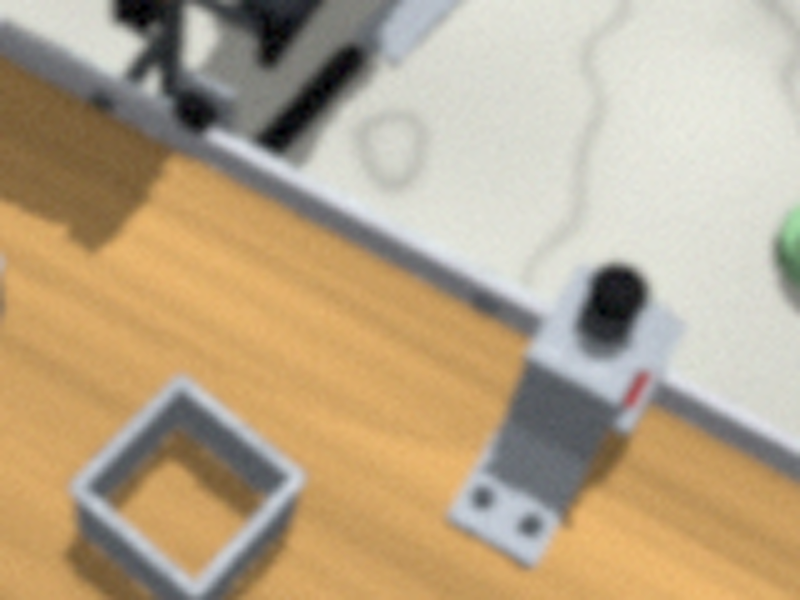

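The wedge tip shows at (638,388), just emerging beneath the bracket (knob at (615,290)), with door travel about 0.168. I'll go on slowly.

Call:
jog_arm(
  rows="0 -0.5 0 0 0 0 1; 0 -0.5 0 0 0 0 1; 0 -0.5 0 0 0 0 1; 0 -0.5 0 0 0 0 1; 0 -0.2 0 0 0 0 1",
)

```text
time: 7.92
position: [0.5513, 0.0393, 0.2004]
tool_rot: [3.136, 0.097, -0.004]
ft_force: [-2.2, -7.4, 2.2]
grip_width: 0.01
grip_force: 3.4
```

Call:
jog_arm(
  rows="0 -0.5 0 0 0 0 1; 0 -0.5 0 0 0 0 1; 0 -0.4 0 0 0 0 1; 0 0 0 0 0 0 1",
)

```text
time: 8.43
position: [0.5503, 0.0537, 0.2004]
tool_rot: [3.137, 0.098, -0.005]
ft_force: [-2.9, -5.6, 2.5]
grip_width: 0.009
grip_force: 2.8
```

```bash
python3 look.py pics/l2.png
```

```text
8.425 [0.5503 0.0537 0.2004] U [-0.1815 -0.0809] xang 0.0623 z [-0.003 -0.003 -1.   ] F [-2.86 -5.65  2.48] 0.008778064207286404
to start, tool cm: [ 0.32 26.41  0.12]
[359 245  18  15 128] [367.6796875 252.2265625] [-0.09719003  0.17776004]
```

View pics/l2.png

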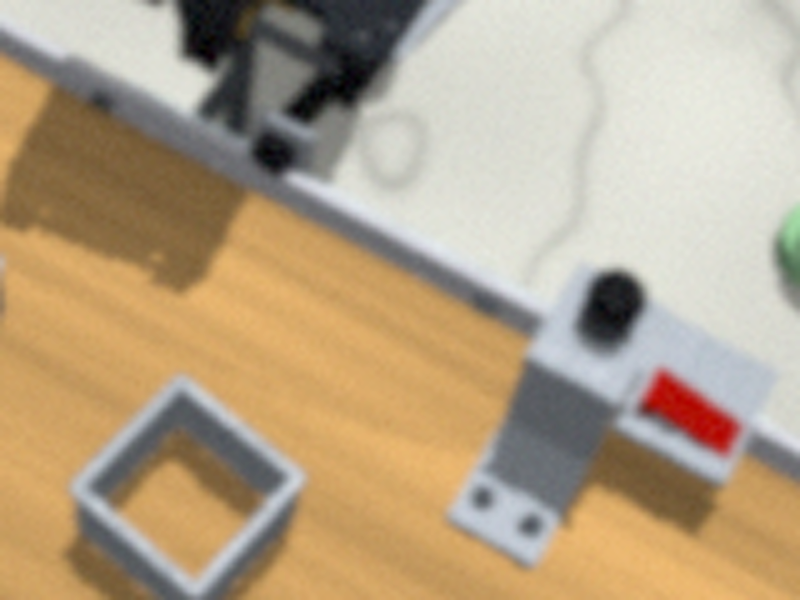

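The whole wedge is now visible at (690,410), to the left of the bracket, and the knob has dropped to (612,300). I'll back off gently so the door settles on the pin.

Call:
jog_arm(
  rows="0 0.4 0 0 0 0 1; 0 0.5 0 0 0 0 1; 0 0.5 0 0 0 0 1; 0 0.5 0 0 0 0 1; 0 0.5 0 0 0 0 1",
)

```text
time: 9.1
position: [0.5528, 0.0322, 0.2005]
tool_rot: [-3.139, -0.1, 0.0]
ft_force: [-0.8, 0.8, -0.4]
grip_width: 0.002
grip_force: 0.0
```

Call:
jog_arm(
  rows="0 0.6 0 0 0 0 1; 0 0.8 0 0 0 0 1; 0 1.2 0 0 0 0 1; 0 1.5 0 0 0 0 1; 0 1.5 0 0 0 0 1",
)

```text
time: 9.72
position: [0.5566, -0.0253, 0.2005]
tool_rot: [3.14, 0.099, -0.0]
ft_force: [0.2, -0.0, 0.2]
grip_width: 0.006
grip_force: 0.0
```

Call:
jog_arm(
  rows="-1 2 0 0 0 0 1; -1 2 0 0 0 0 1; -1 2 0 0 0 0 1; 0 0 0 0 0 0 1; 0 0 0 0 0 0 1",
)

```text
time: 10.35
position: [0.5308, -0.085, 0.2006]
tool_rot: [-3.139, -0.101, -0.001]
ft_force: [0.3, 0.3, 0.5]
grip_width: 0.005
grip_force: 0.0
```

```bash
python3 look.py pics/l3.png; python3 look.py pics/l4.png
```

```text
10.35 [ 0.5308 -0.085   0.2006] U [-0.2105 -0.218 ] xang 0.0642 z [ 0.     0.001 -1.   ] F [0.3  0.27 0.52] 0.005067489151096831
to start, tool cm: [ 3.11 12.69  0.06]
[357 245  10  10  64] [361.359375 249.265625] [-0.09639538  0.16538212]
10.4 [ 0.5308 -0.0846  0.2006] U [-0.2104 -0.2176] xang 0.0651 z [ 0.     0.001 -1.   ] F [ 0.02 -0.34 -0.56] 0.004863547413815853
to start, tool cm: [ 3.09 12.73  0.05]
[356 245  11   9  64] [361.234375 249.1875  ] [-0.09641611  0.1651198 ]
```

View pics/l4.png

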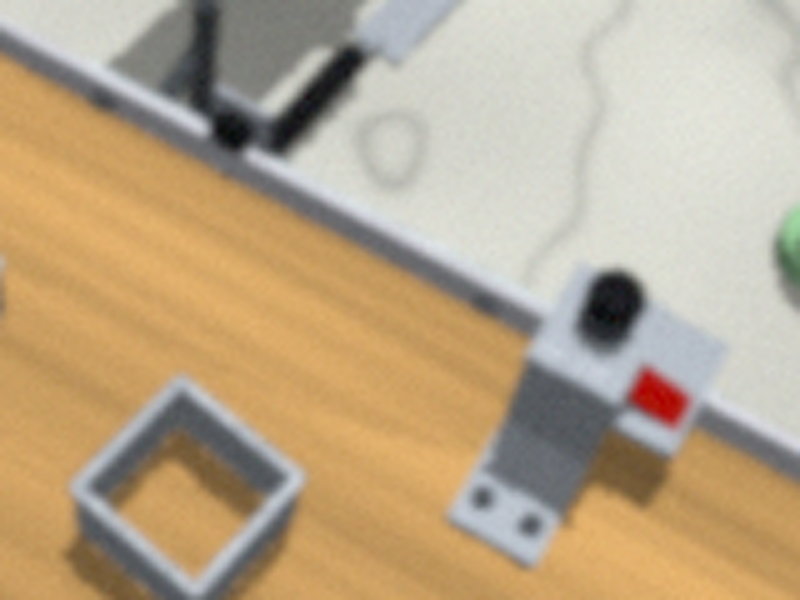

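The wedge stays still at (660,395) against the pin, the knob is down, and the hand reads no force and is well clear of the door.

```bash
python3 -c "
from bench import ticket
print(ticket.close_job())"
```

```text
the job is handed in; nothing more can be done
None
```

The door is parked half open, its wedge resting still against the dropped stop pin, the hand is clear, and the job was handed in at about 10 s (no verdict was returned).

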